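# Take out the coolant tank's strainer for cleaning

## Task

Unscrew the yellow strainer cap from the coolant tank, turning it counter-clockwise bit by bit without forcing it, draw the strainer straight out, and lay it gently on its side, wholly inside the steel cleaning basket. Do not let it drop or topple, and leave the specimen in the basket and everything else on the bench where it is.

Things in the scene. Friction and masses are not known exactly. Their poses are not given: they have to be found in the camera images.
- strainer_cap (a point): Centre of the strainer's yellow ribbed screw cap (64 mm across, 32 mm high), on its axis half-way up. z runs from foot to cap, up while screwed in; yaw does not matter (round). Home, its lower edge rests on the tank's deck. Right-hand thread: counter-clockwise from above it rises 18 mm a turn and is free after about 0.6 turn (3.5 rad, 10 mm up); it turns easily and stays where left.
- strainer_mid (a point): Middle of the strainer, on its axis, 66 mm above its foot, 50 mm below strainer_cap; axes as there. The strainer is one rigid loose piece, 132 mm long, about 0.3 kg: the cap with a steel mesh tube, 40 mm across and 100 mm long, fixed under it, which hangs inside the tank at first. It stands upright by itself on its flat foot.
- strainer_foot (a point): Centre of the flat lower end of the strainer's mesh tube, 116 mm below strainer_cap along the axis; axes as there.
- tank: Fixed coolant tank, light grey, 180 mm (its x) by 280 (its y), deck 188 by 288 with its top 130 mm above the bench; it may stand left or right. Origin on the bench under its centre. The strainer's port is at its (0, +68) mm; the pump, a blue motor 78 mm across (foot 92) with a terminal box out to x = -56, stands at (0, -80) and reaches 243 mm above the bench; a black hose at +x.
- tank_port (a point): Centre of the strainer's port at deck level, 130 mm above the bench; axes as the tank's. A threaded steel neck, 56 mm across, 25 mm high, with a 43 mm bore, stands round it, under the cap at first.
- basket: Fixed perforated steel basket, open on top, 130 mm (its x) by 240 (its y) outside, 3 mm walls, rim 42 mm and floor 7 mm above the bench, a wire handle 20 mm out from each short end. Origin on the bench under its centre. A strainer lying in it rests on its cap's rim and its foot, axis 7 degrees off level (cap end higher), 32 mm above the bench at 45 mm from the foot.
- mat: Fixed black rubber mat, 130 mm (its x) by 100 (its y), 3 mm thick, on the bench in the middle, in front of tank and basket: free room to set something down. Origin under its centre.
- puck: a mounted specimen, a black disc 40 mm across and 22 mm high, lying in the basket near one of its ends; origin at the centre of its underside
- bottle_a: a white suspension bottle with a blue cap, 60 mm across, 165 mm high, standing near the things of the job; origin at the centre of its underside
- bottle_b: a white suspension bottle with a green cap and green label, 60 mm across, 165 mm high; origin at the centre of its underside
- bottle_c: a white suspension bottle with a red cap and yellow label, 60 mm across, 165 mm high; origin at the centre of its underside
- holder: an aluminium specimen-holder disc 120 mm across, 36 mm high over its hub; origin at the centre of its underside
- beaker: a clear beaker 72 mm across at the rim, 90 mm high; origin at the centre of its underside
- brush: a cleaning brush 170 mm long, lying flat; origin under its middle, handle to its own -x
Not all that is in view belongs to the job. Leave any purple look-alike of the part that bears strainer_cap alone.

How it is judged:
On the way:
1. the strainer is unscrewed and drawn clear above the tank's neck (z of strainer_foot in the frame of tank_port above 0.03 m), for 0.1 s.
At the end, for the whole second after the job is handed in: The strainer lies on its side on the basket's floor: its axis within about 15 degrees of level, both the middle of its cap and its foot inside the basket's walls and less than 48 mm above the bench, at rest and released (x of strainer_cap in the frame of basket between -0.055 and 0.055 m and y of strainer_cap in the frame of basket between -0.117 and 0.117 m and z of each of strainer_cap, strainer_foot in the frame of basket below 0.048 m and x of strainer_foot in the frame of basket between -0.055 and 0.055 m and y of strainer_foot in the frame of basket between -0.117 and 0.117 m and angle between strainer_mid's own z axis and vertical between 1.3 and 1.75 rad and linear speed of strainer below 0.03 m/s); the robot touches nothing.
It fails at once if the strainer is forced or jammed hard against the tank (more than 80 N) (contact force between strainer and tank above 80 N).
It fails at once if the strainer is let go so that it drops or topples (out of the fingers it moves faster than 0.45 m/s or turns faster than 4 rad/s) (contact force between strainer and the fingers below 0.1 N and (linear speed of strainer above 0.45 m/s or angular speed of strainer above 4 rad/s)).
It fails at once if another thing on the bench or the specimen in the basket is shifted by more than 25 mm (distance of any of puck, bottle_a, bottle_b, bottle_c, holder, beaker, brush from where it was at the start of the episode above 0.025 m).
It also fails if it takes over 67 s, if anything falls off the work surface, if the arm or the gripper's body presses on something with over 40 N, if the wrist force passes 120 N, or if a joint passes its speed limit or range.

## Robot

A 6-joint arm with a two-finger parallel gripper is mounted at the origin on the work surface. World frame = base frame: x ahead of the robot, y to its left, z up, the work surface at z = 0. Lengths are in m, angles in rad, forces in N, time in s.
With the tool pointing down it reaches from about 0.35 to 0.8 m from the base axis. Payload 7.3 kg.
Tool frame: the origin (TCP) lies at the very end of the fingers, on their centre line; the grasp point (between the pads) lies pinch_z behind it (pinch_z is the distance from the TCP to the grasp point, in m); z points along the fingers, y is the line along which they close (so a half turn about z gives the same grasp; the last joint's range is limited). The gripper opens to 85 mm and grips with 20 to 120 N. Pads are 22 mm wide; open, the fingers measure 114 mm over their backs; the gripper's body (76 mm by 85 mm) begins 54 mm behind the grasp point. The pads swing forward as they close: fully open they stand 13 mm farther back than shut.
Start: joints at [0.985, 0.342, 1.524, -0, 1.275, -0.146], TCP at [0.224, 0.475, 0.231] pointing down, gripper open.
Joint ranges: [-2.53, 2.53], [-0.77, 2.02], [0.04, 2.7], [-1, 4.14], [0.28, 2.66], [-3.11, 3.11]. Speed limits (rad/s): [2.57, 2.57, 3.14, 3.14, 3.14, 3.14].

## Interface

Orientations are given as a rotation vector (axis times angle).
In Python, from workcell import * gives the robot as it stands. The module is installed in compiled form; this text tells all that it offers.
- The arm moves only by the tool drive_tool, never from a script. Its argument "commands" is text: rows parted by semicolons, each of 7 numbers parted by spaces: the turn, a rotation vector about the tool's x, y, z scaled (see below), then the shift along the tool's x, y, z scaled (see below), then the opening, from 0 (shut) to 1 (fully open). A call has exactly 5 rows; each row is the pose to reach, as a shift and turn from the pose commanded when the call began, along the tool's axes at that moment, turning the shorter way round; what a row does not reach only later rows make up. The controller multiplies each number of a shift by 0.3 m and each number of a turn by 360 degrees. A row lasts 1/10 s, in which the tool goes at most 50 mm and 8.59 degrees, less where a joint would pass 70% of its speed; a pose out of reach is approached as far as the arm can. A call with a number of a shift or a turn outside -1 to 1 is refused whole. A call with a gripper value outside its range is refused whole. The fingers move at their own pace and stop on an object; "grip_force" is the grip in N (left out, the last holds). Time passes only in rows, so rows that repeat a pose let the fingers close, or fill a call up. It gives the time, the measured TCP pose, the force and the opening at its end, in the units of the state.
- sense(): the state, without advancing time (a new reading comes with each control period).
- grab_frame(name): name is "scene" or "top"; returns a dict with "image" (480x640x3 uint8, red, green, blue), "mtx" (3x3 intrinsics, pixels), "position" and "attitude" of the camera in the world. Camera axes: x right, y up, looking along -z (the intrinsics and any distortion apply to the point x, -y, -z); pixel columns grow to the right and rows downward; lengths in m; the calibration is good to about 2 mm. A picture is of the moment at which its call begins. There is no depth.
- close_job(): hands the job in, once; it reports no verdict.
The state is a dict: "time": time; "joint_pos": joint angles; "qd": joint speeds; "tau": joint torques, N m; "eef_pos": TCP position; "eef_rot": TCP orientation; "wrist_force": force on the tool from outside, world axes, zero at the start; "moment": the same for the moment, N m; "gripper_width": finger opening in m.
Only numpy, scipy, OpenCV 4.12 (cv2) and the standard library are available. Lean on these libraries where they do the work, as an engineer would, in place of code of your own. Each camera call takes 0.05 s, during which the arm holds its last target. There are 200 camera calls.

## Working session

There is one attempt and no reset: what is moved stays moved. The work goes in short steps, Python scripts to look and compute and a tool call to move; the robot and the scene stay as the last step left them, time stands still between calls to the robot, and variables do not carry over. Pictures are saved under pics/ and viewed, on a budget of 10 in all, crops included, one or two more only if the job needs it, and the job is handed in when it is done.

Besides the shell and the picture viewer there is one more tool, called in YAML: its name, and indented under it one key for each argument. drive_tool: Moves the arm, as the interface text tells. Shifts and turns lie within -1 to 1; 1 stands for 0.3 m of shift or 360 degrees of turn. Its arguments: {"type":"object","properties":{"commands":{"type":"string"},"grip_force":{"type":"number"}},"required":["commands"]}

```bash
mkdir -p pics
cat > h.py <<'E'
from workcell import *
import numpy as np, cv2
from scipy.spatial.transform import Rotation as R
np.set_printoptions(precision=4,suppress=True)
def att(f):
    a=np.array(f["attitude"]); 
    return a if a.shape==(3,3) else (R.from_rotvec(a).as_matrix() if a.shape==(3,) else R.from_quat(a).as_matrix())
def ray(f,u,v,z):
    K=np.array(f["mtx"]); d=np.linalg.solve(K,[u,v,1]); d=att(f)@(d*[1,-1,-1]); p=np.array(f["position"])
    return p+d*(z-p[2])/d[2]
def proj(f,P):
    q=att(f).T@(np.array(P)-f["position"]); w=np.array(f["mtx"])@(q*[1,-1,-1]); return w[:2]/w[2]
def save(f,n): cv2.imwrite("pics/"+n,f["image"][:,:,::-1])
def grab(n):
    f=grab_frame(n); return f
E
python3 - <<'E'
from h import *
import pickle
for n in("scene","top"):
    f=grab(n); save(f,n+"0.png"); pickle.dump(f,open(n+"0.pkl","wb")); print(n,f["position"],f["attitude"],f["mtx"],[k for k in f])
print(sense())
E
```

```text
scene [ 1.7003 -0.6424  1.2862] [0.7577 0.4481 0.9836] [[568.6272   0.     326.5851]
 [  0.     568.6272 240.2611]
 [  0.       0.       1.    ]] ['image', 'mtx', 'position', 'attitude']
top [0.4003 0.0088 1.31  ] [ 0.0922 -0.106  -1.539 ] [[476.4677   0.     318.6828]
 [  0.     476.4677 237.0884]
 [  0.       0.       1.    ]] ['image', 'mtx', 'position', 'attitude']
{'time': 0.1, 'joint_pos': array([ 0.985 ,  0.3427,  1.5249,  0.    ,  1.2754, -0.146 ]), 'qd': array([-0.0005, -0.0029, -0.0031, -0.0006, -0.0012,  0.    ]), 'tau': array([  0.0019, -43.445 , -24.6489,  -0.0001,   0.0047,  -0.    ]), 'eef_pos': array([0.2233, 0.4748, 0.2307]), 'eef_rot': array([-0.6852, -3.0655,  0.002 ]), 'wrist_force': array([ 0.0057, -0.6078,  0.1911]), 'moment': array([-0.0031, -0.0068,  0.009 ]), 'gripper_width': 0.0851562200183419}
```

View pics/top0.png

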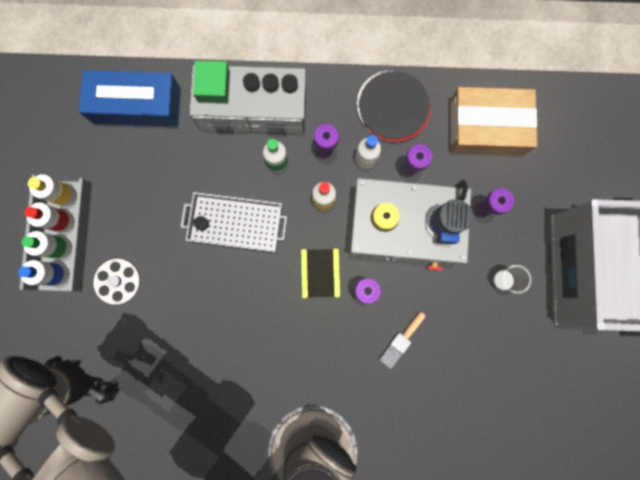

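View pics/scene0.png

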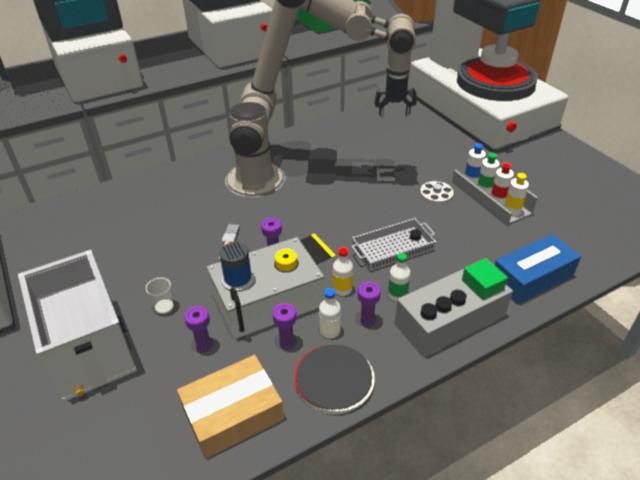

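The top view shows the yellow cap at about (386,216). The basket is at (193..286,194..250) with the puck at (201,223), the red bottle at (324,195) and purple look-alikes around. The scene view agrees, with the cap at (286,260). I'll enlarge the job area next.

Run:
```python
from h import *
import pickle
f=pickle.load(open("top0.pkl","rb")); im=f["image"][120:320,170:490]
im=cv2.resize(im,None,fx=2.5,fy=2.5,interpolation=cv2.INTER_CUBIC)
cv2.imwrite("pics/crop0.png",im[:,:,::-1])
for n in("top","scene"):
    g=pickle.load(open(n+"0.pkl","rb")); h=cv2.cvtColor(g["image"],cv2.COLOR_RGB2HSV)
    m=cv2.inRange(h,(24,150,120),(34,255,255)); k,l,s,c=cv2.connectedComponentsWithStats(m)
    for i in range(1,k):
        if s[i][4]>60: print(n,s[i],c[i], ray(g,*c[i],.162))
```

```text
scene [517 173   9  11  72] [520.7361 177.3472] [0.6545 0.7004 0.162 ]
scene [506 195  19  14 164] [514.25  202.061] [0.7444 0.5856 0.162 ]
scene [311 234  24  23 125] [322.872 245.224] [ 0.6154 -0.0448  0.162 ]
scene [275 249  22  22 379] [285.7256 259.5726] [ 0.6151 -0.1668  0.162 ]
scene [333 274  19  17 212] [342.1179 282.9481] [ 0.7758 -0.0748  0.162 ]
```

View pics/crop0.png

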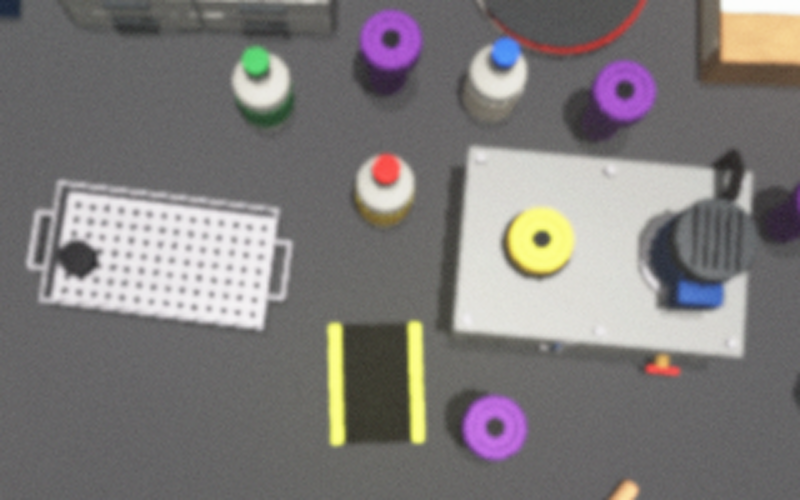

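The crop shows the cap's top centre at (541,239) and the basket rim corners at (60,182), (278,208), (264,329) and (41,300). The puck is at (78,258), bottle_c's cap at (386,168), the tank deck corners at (470,147), (752,172), (742,355) and (455,332), and the purple part by the mat at (495,428).

Run:
```python
from h import *
import workcell,pickle
print([k for k in dir(workcell) if k[0]!='_'], getattr(workcell,"pinch_z",None))
f=pickle.load(open("top0.pkl","rb"))
P=lambda x,y,z: ray(f,170+(x+.5)/2.5-.5,120+(y+.5)/2.5-.5,z)
cap=P(541,239,.162); print("cap",cap, "scene reproj",proj(pickle.load(open("scene0.pkl","rb")),cap))
B=np.array([P(*p,.042) for p in((60,182),(278,208),(264,329),(41,300))]); print("basket",B,B.mean(0)); d=B[0]+B[3]-B[1]-B[2]; print("yaw of y",np.degrees(np.arctan2(d[1],d[0])))
T=np.array([P(*p,.13) for p in((470,147),(752,172),(742,355),(455,332))]); print("tank",T.mean(0)); d=T[0]+T[3]-T[1]-T[2]; d/=np.linalg.norm(d); print("y axis",d,"port",T.mean(0)+.068*d)
print("puck",P(78,258,.029),"botC",P(386,168,.165),"botB",P(256,62,.165),"mat",np.array([P(*p,.003) for p in((328,323),(423,322),(425,443),(330,445))]).mean(0))
print("purple top?",P(495,428,.13),P(495,428,.0))
print("pump",P(712,240,.243))
```

```text
['MotionError', 'close_job', 'grab_frame', 'pinch_z', 'sense'] 0.0187
cap [ 0.6055 -0.1626  0.162 ] scene reproj [285.524  257.0531]
basket [[0.6735 0.3417 0.042 ]
 [0.6522 0.1048 0.042 ]
 [0.5203 0.1146 0.042 ]
 [0.5443 0.354  0.042 ]] [0.5976 0.2288 0.042 ]
yaw of y 84.56777026927968
tank [ 0.6013 -0.2317  0.13  ]
y axis [0.0546 0.9985 0.    ] port [ 0.6051 -0.1638  0.13  ]
puck [0.5928 0.3204 0.029 ] botC [ 0.671  -0.0089  0.165 ] botB [0.7744 0.123  0.165 ] mat [ 0.4685 -0.0076  0.003 ]
purple top? [ 0.4209 -0.124   0.13  ] [ 0.4231 -0.1387  0.    ]
pump [ 0.5949 -0.3064  0.243 ]
```

```bash
cat >> h.py <<'E'
def down(yaw):  # tool z down, tool x heading yaw
    x=[np.cos(yaw),np.sin(yaw),0]; z=[0,0,-1.]; return R.from_matrix(np.array([x,np.cross(z,x),z]).T)
def num(p0,r0,p1,r1):
    return (r0.inv()*r1).as_rotvec()/(2*np.pi), r0.inv().apply(np.array(p1)-p0)/.3
def plan(wps,p0=None,r0=None):
    s=sense()
    if p0 is None: p0=s["eef_pos"]; r0=R.from_rotvec(s["eef_rot"])
    for p,r in wps:
        a,b=num(p0,r0,p,r); print(" ".join("%.4f"%v for v in [*a,*b])); p0,r0=np.array(p),r
def st():
    s=sense(); r=R.from_rotvec(s["eef_rot"]).as_matrix(); print("t",s["time"],"q",s["joint_pos"],"p",s["eef_pos"],"F",s["wrist_force"],"w",round(s["gripper_width"],4)); print("x",r[:,0],"z",r[:,2],"yawx",np.degrees(np.arctan2(r[1,0],r[0,0])))
E
python3 - <<'E'
from h import *
st(); s=sense(); p0=s["eef_pos"]; r=R.from_rotvec(s["eef_rot"]).as_matrix(); y0=np.arctan2(r[1,0],r[0,0])
cap=np.array([.606,-.163,.32])
print("model x yaw", .985+.146)
n=5; p0[2]=.3
plan([(p0+(cap-p0)*i/n, down(y0-3.29*i/n)) for i in range(1,n+1)])
E
```

```text
t 0.1 q [ 0.985   0.3427  1.5249  0.      1.2754 -0.146 ] p [0.2233 0.4748 0.2307] F [ 0.0057 -0.6078  0.1911] w 0.0852
x [-0.9048  0.4258  0.0002] z [-0.0008 -0.0011 -1.    ] yawx 154.8013942167488
model x yaw 1.131
-0.0002 0.0000 0.1047 -0.4118 -0.2764 -0.2440
0.0000 0.0000 0.1047 -0.4947 0.0334 -0.0133
0.0000 0.0000 0.1047 -0.3710 0.3290 -0.0133
0.0000 0.0000 0.1047 -0.0923 0.4872 -0.0133
0.0000 0.0000 0.1047 0.2249 0.4419 -0.0133
```

drive_tool:
  commands: "0 0 0.1047 -0.4118 -0.2764 -0.244 1;0 0 0.1047 -0.4118 -0.2764 -0.244 1;0 0 0.1047 -0.4118 -0.2764 -0.244 1;0 0 0.1047 -0.4118 -0.2764 -0.244 1;0 0 0.1047 -0.4118 -0.2764 -0.244 1"
  grip_force: 60

```text
time: 0.6
eef_pos: [0.3015, 0.3459, 0.3058]
eef_rot: [1.649, 2.672, 0.003]
wrist_force: [-0.1, -0.5, -0.0]
gripper_width: 0.0852
```

drive_tool:
  commands: "0 0 0.1047 -0.4947 0.0334 -0.0133 1;0 0 0.1047 -0.4947 0.0334 -0.0133 1;0 0 0.1047 -0.4947 0.0334 -0.0133 1;0 0 0.1047 -0.4947 0.0334 -0.0133 1;0 0 0.1047 -0.4947 0.0334 -0.0133 1"

```text
time: 1.1
eef_pos: [0.3772, 0.2183, 0.3082]
eef_rot: [-2.426, -1.996, 0.001]
wrist_force: [-0.3, 0.4, -0.3]
gripper_width: 0.0852
```

drive_tool:
  commands: "0 0 0.1047 -0.371 0.329 -0.0133 1;0 0 0.1047 -0.371 0.329 -0.0133 1;0 0 0.1047 -0.371 0.329 -0.0133 1;0 0 0.1047 -0.371 0.329 -0.0133 1;0 0 0.1047 -0.371 0.329 -0.0133 1"

```text
time: 1.6
eef_pos: [0.4535, 0.0907, 0.3118]
eef_rot: [-2.94, -1.106, 0.002]
wrist_force: [0.0, 0.3, 0.5]
gripper_width: 0.0857
```

Run:
```python
from h import *
st(); s=sense(); p0=s["eef_pos"]; r=R.from_rotvec(s["eef_rot"]).as_matrix(); y0=np.arctan2(r[1,0],r[0,0])
cap=np.array([.606,-.163,.32]); q=s["joint_pos"]
tot=-.262-q[0]-(1.9-q[5]); print(tot)
n=2
plan([(p0+(cap-p0)*i/n, down(y0+tot*i/n)) for i in range(1,n+1)])
```

```text
t 1.6 q [0.0315 0.1718 1.5317 0.0001 1.4395 0.8825] p [0.4535 0.0907 0.3118] F [0.0139 0.3294 0.5399] w 0.0857
x [ 0.7519  0.6592 -0.0011] z [-0.0014  0.     -1.    ] yawx 41.24152579029023
-1.311015071327755
-0.0001 0.0002 0.1043 -0.0878 0.4855 -0.0140
0.0000 0.0000 0.1043 0.2264 0.4384 -0.0136
```

drive_tool:
  commands: "0 0 0.1043 -0.0878 0.4855 -0.014 1;0 0 0.1043 -0.0878 0.4855 -0.014 1;0 0 0.1043 -0.0878 0.4855 -0.014 1;0 0 0.1043 -0.0878 0.4855 -0.014 1;0 0 0.1043 -0.0878 0.4855 -0.014 1"

```text
time: 2.1
eef_pos: [0.5307, -0.0354, 0.3156]
eef_rot: [-3.139, -0.103, 0.003]
wrist_force: [0.4, 0.5, 1.0]
gripper_width: 0.0855
```

drive_tool:
  commands: "0 0 0.1043 0.2264 0.4384 -0.0136 1;0 0 0.1043 0.2264 0.4384 -0.0136 1;0 0 0.1043 0.2264 0.4384 -0.0136 1;0 0 0.1043 0.2264 0.4384 -0.0136 1;0 0 0.1043 0.2264 0.4384 -0.0136 1"

```text
time: 2.6
eef_pos: [0.6079, -0.1617, 0.3187]
eef_rot: [-3.006, 0.913, 0.005]
wrist_force: [0.1, 1.4, -0.7]
gripper_width: 0.0856
```

Run:
```python
from h import *
from scipy.optimize import least_squares
st(); s=sense()
D=[([.985,.3427,1.5249,0,1.2754,-.146],[.2233,.4748,.2307]),([.0315,.1718,1.5317,.0001,1.4395,.8825],[.4535,.0907,.3118]),(s["joint_pos"],s["eef_pos"])]
def fk(q,L):
    q=np.array(q); h,a,L1,L2,L3,d=L
    z=np.array([0,0,1.]); R1=R.from_euler('z',q[0]); 
    p=np.array([a,d,h])+R.from_euler('y',q[1]).apply(L1*z)+R.from_euler('y',q[1]+q[2]).apply(L2*z)
    Rw=R1*R.from_euler('y',q[1]+q[2])*R.from_euler('z',q[3])*R.from_euler('y',q[4])*R.from_euler('z',q[5]+0)
    return R1.apply(p)+Rw.apply(L3*z),Rw
for q,p in D:
    r=np.hypot(*p[:2]); print(r,q[1],q[1]+q[2],p[2], -np.sin(q[0])*p[0]+np.cos(q[0])*p[1], np.cos(q[0])*p[0]+np.sin(q[0])*p[1])
f=lambda L: np.r_[np.concatenate([fk(q,L)[0]-p for q,p in D]),1e-4*(L-[.3,0,.4,.4,.25,.075])]
o=least_squares(f,[.3,0,.4,.4,.25,.075]); print(o.x,np.abs(o.fun).max())
f=grab_frame("scene"); save(f,"sc1.png"); im=f["image"][180:330,200:400]
cv2.imwrite("pics/sc1c.png",cv2.resize(im,None,fx=4,fy=4,interpolation=cv2.INTER_CUBIC)[:,:,::-1])
```

```text
t 2.6 q [-0.3818  0.5039  1.0339  0.0001  1.6068  1.7786] p [ 0.6079 -0.1617  0.3187] F [ 0.0816  1.3658 -0.7247] w 0.0856
x [ 0.8312 -0.556  -0.003 ] z [-0.0028  0.0012 -1.    ] yawx -33.78229426187547
0.5246884122981944 0.3427 1.8676 0.2307 0.07642974894806376 0.5190919219904467
0.4624810698828656 0.1718 1.7035 0.3118 0.0763721174892093 0.4561316034547644
0.6290633359479403 0.5039082658711509 1.5377742130932968 0.31874012144781005 0.07644022820222615 0.6244017714151223
[-11.9491  -0.0056   0.4707   0.367  -11.8444   0.0773] 0.0013780414845418476
```

View pics/sc1c.png

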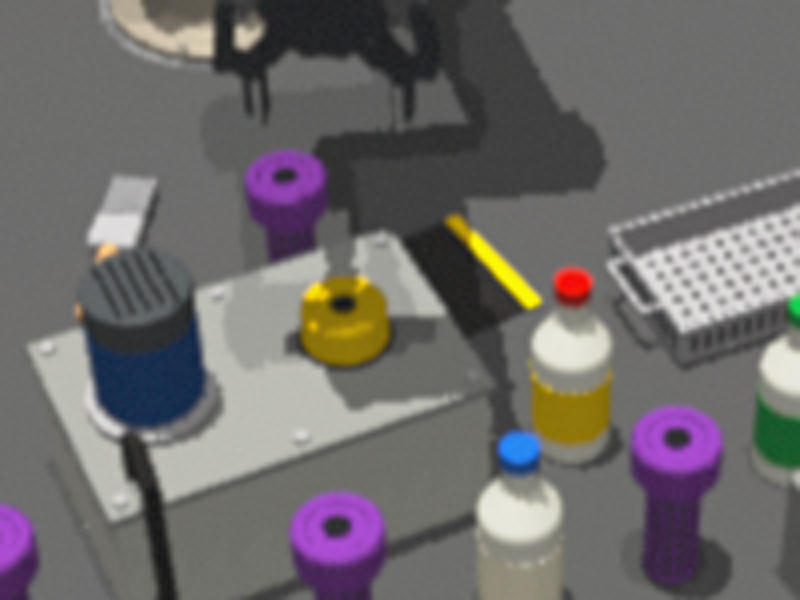

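The crop shows the cap's hole at (343,303), full-frame (285.5,255.6), within 1.5 px of my top-view estimate. The gripper is above it and clear, so I'll descend and grip gently.

drive_tool:
  commands: "0 0 0 0 0 0.1 1;0 0 0 0 0 0.22 1;0 0 0 0 0 0.34 1;0 0 0 0 0 0.4 1;0 0 0 0 0 0.4 1"
  grip_force: 30

```text
time: 3.15
eef_pos: [0.606, -0.1592, 0.1973]
eef_rot: [-3.009, 0.9, 0.011]
wrist_force: [-0.0, -0.3, 0.3]
gripper_width: 0.0853
```

Run:
```python
from h import *
st(); s=sense(); r0=R.from_rotvec(s["eef_rot"])
plan([([.605,-.1625,.136],down(np.arctan2(*r0.as_matrix()[[1,0],0])))])
```

```text
t 3.15 q [-0.3792  0.5594  1.2675  0.0001  1.3217  1.7725] p [ 0.606  -0.1592  0.1973] F [-0.0241 -0.3073  0.3226] w 0.0853
x [ 0.8359 -0.5488 -0.0069] z [-0.0065  0.0027 -1.    ] yawx -33.28551521706895
0.0002 0.0011 0.0000 0.0047 0.0107 0.2043
```

drive_tool:
  commands: "0.0002 0.0011 0 0.0047 0.0107 0.07 1;0.0002 0.0011 0 0.0047 0.0107 0.14 1;0.0002 0.0011 0 0.0047 0.0107 0.204 1;0.0002 0.0011 0 0.0047 0.0107 0.204 1;0.0002 0.0011 0 0.0047 0.0107 0.204 1"

```text
time: 3.65
eef_pos: [0.6078, -0.1637, 0.141]
eef_rot: [3.009, -0.901, 0.013]
wrist_force: [0.7, -0.1, 0.4]
gripper_width: 0.0855
```

drive_tool:
  commands: "0 0 0 0 0 0 0.8;0 0 0 0 0 0 0.7;0 0 0 0 0 0 0.6;0 0 0 0 0 0 0.6;0 0 0 0 0 0 0.6"
  grip_force: 30

```text
time: 4.15
eef_pos: [0.608, -0.1638, 0.1418]
eef_rot: [3.008, -0.901, 0.017]
wrist_force: [-0.9, 0.8, 5.7]
gripper_width: 0.0634
```

Run:
```python
from h import *
st(); print(sense()["moment"])
```

```text
t 4.15 q [-0.3848  0.6025  1.3504 -0.      1.1782  1.7682] p [ 0.608  -0.1638  0.1418] F [-0.8812  0.8108  5.6595] w 0.0634
x [ 0.8352 -0.5499  0.0104] z [ 0.0098 -0.004  -0.9999] yawx -33.359822335489426
[ 0.0387  0.1446 -0.0147]
```

drive_tool:
  commands: "0 0 -0.02 0 0 -0.0012 0.6;0 0 -0.04 0 0 -0.0024 0.6;0 0 -0.06 0 0 -0.0036 0.6;0 0 -0.08 0 0 -0.0048 0.6;0 0 -0.1 0 0 -0.006 0.6"
  grip_force: 40

```text
time: 4.65
eef_pos: [0.6084, -0.163, 0.1435]
eef_rot: [3.138, 0.08, 0.016]
wrist_force: [1.7, 4.2, 5.3]
gripper_width: 0.0635
```

drive_tool:
  commands: "0 0 -0.02 0 0 -0.0012 0.6;0 0 -0.04 0 0 -0.0024 0.6;0 0 -0.06 0 0 -0.0036 0.6;0 0 -0.08 0 0 -0.0048 0.6;0 0 -0.1 0 0 -0.006 0.6"

```text
time: 5.15
eef_pos: [0.6081, -0.1617, 0.1453]
eef_rot: [2.959, 1.046, 0.014]
wrist_force: [-1.2, 7.5, 6.7]
gripper_width: 0.0633
```

Run:
```python
from h import *
st(); print(sense()["moment"])
```

```text
t 5.15 q [-0.3832  0.5989  1.3467  0.0035  1.187   0.5069] p [ 0.6081 -0.1617  0.1453] F [-1.1519  7.4738  6.6807] w 0.0633
x [0.7779 0.6283 0.0072] z [ 0.0095 -0.0004 -1.    ] yawx 38.92609041652021
[ 1.3651  0.1202 -0.3157]
```

drive_tool:
  commands: "0 0 -0.02 0.0042 -0.0052 -0.0012 0.6;0 0 -0.04 0.0042 -0.0052 -0.0024 0.6;0 0 -0.06 0.0042 -0.0052 -0.0036 0.6;0 0 -0.08 0.0042 -0.0052 -0.0048 0.6;0 0 -0.1 0.0042 -0.0052 -0.006 0.6"

```text
time: 5.65
eef_pos: [0.6072, -0.1605, 0.147]
eef_rot: [2.489, 1.907, 0.008]
wrist_force: [-4.5, 4.9, 7.9]
gripper_width: 0.0632
```

drive_tool:
  commands: "0 0 -0.02 0 0 -0.0012 0.6;0 0 -0.04 0 0 -0.0024 0.6;0 0 -0.06 0 0 -0.0036 0.6;0 0 -0.08 0 0 -0.0048 0.6;0 0 -0.1 0 0 -0.006 0.6"

```text
time: 6.15
eef_pos: [0.6059, -0.1603, 0.1488]
eef_rot: [1.779, 2.584, 0.003]
wrist_force: [-9.0, 5.3, 10.4]
gripper_width: 0.0632
```

Run:
```python
from h import *
st(); print(sense()["moment"])
```

```text
t 6.15 q [-0.3813  0.5938  1.3457  0.001   1.1974 -0.7465] p [ 0.6059 -0.1603  0.1488] F [-8.96    5.322  10.4174] w 0.0632
x [-0.3568  0.9342 -0.0026] z [ 0.0047 -0.0009 -1.    ] yawx 110.9065161844605
[ 0.7434  1.5831 -0.4725]
```

drive_tool:
  commands: "0 0 -0.02 0.004 -0.003 -0.0016 0.6;0 0 -0.04 0.007 -0.0044 -0.0032 0.6;0 0 -0.06 0.007 -0.0044 -0.0048 0.6;0 0 -0.08 0.007 -0.0044 -0.0064 0.6;0 0 -0.1 0.007 -0.0044 -0.008 0.6"

```text
time: 6.65
eef_pos: [0.6045, -0.1606, 0.1507]
eef_rot: [0.893, 3.005, -0.003]
wrist_force: [-4.7, -1.4, 4.0]
gripper_width: 0.0631
```

drive_tool:
  commands: "0 0 -0.01 0 0 -0.0006 0.6;0 0 -0.02 0 0 -0.0012 0.6;0 0 -0.033 0 0 -0.002 0.6;0 0 -0.033 0 0 -0.002 0.6;0 0 -0.033 0 0 -0.002 0.6"

```text
time: 7.15
eef_pos: [0.6044, -0.1611, 0.1513]
eef_rot: [0.584, 3.08, -0.006]
wrist_force: [-5.2, -3.1, 4.0]
gripper_width: 0.0631
```

Run:
```python
from h import *
st(); print(sense()["moment"])
```

```text
t 7.15 q [-0.3818  0.5881  1.3488 -0.0024  1.1976 -1.5769] p [ 0.6044 -0.1611  0.1513] F [-5.1847 -3.0516  3.9983] w 0.0631
x [-0.9305  0.3661 -0.0071] z [ 0.0058 -0.0047 -1.    ] yawx 158.52372840647422
[-0.5299  0.913   0.0144]
```

drive_tool:
  commands: "0 0 0 0 0 0 0.9;0 0 0 0 0 0 1;0 0 0 0 0 0 1;0 0 0 0 0 -0.1 1;0 0 0 0 0 -0.2 1"

```text
time: 7.65
eef_pos: [0.6044, -0.1595, 0.2096]
eef_rot: [0.584, 3.082, -0.001]
wrist_force: [0.1, 0.1, 0.9]
gripper_width: 0.0853
```

drive_tool:
  commands: "0 -0.02 0 0 0 -0.16 1;0 -0.04 0 0 0 -0.3 1;0 -0.06 0 0 0 -0.3 1;0 -0.08 0 0 0 -0.3 1;0 -0.08 0 0 0 -0.3 1"

```text
time: 8.15
eef_pos: [0.6003, -0.1576, 0.2973]
eef_rot: [0.492, 2.596, -0.127]
wrist_force: [-0.9, 1.1, -1.2]
gripper_width: 0.0858
```

```bash
cat >> h.py <<'E'
from scipy.optimize import least_squares
def fk(q,L):
    q=np.array(q); h,a,L1,L2,L3,d=L; z=np.array([0,0,1.]); R1=R.from_euler('z',q[0])
    p=np.array([a,d,h])+R.from_euler('y',q[1]).apply(L1*z)+R.from_euler('y',q[1]+q[2]).apply(L2*z)
    Rw=R1*R.from_euler('y',q[1]+q[2])*R.from_euler('z',q[3])*R.from_euler('y',q[4])*R.from_euler('z',q[5]+np.pi/2)
    return R1.apply(p)+Rw.apply(L3*z),Rw
E
python3 - <<'E'
from h import *
st(); s=sense()
D=[([.985,.3427,1.5249,0,1.2754,-.146],[.2233,.4748,.2307]),([.0315,.1718,1.5317,.0001,1.4395,.8825],[.4535,.0907,.3118]),([-0.3818,0.5039,1.0339,0.0001,1.6068,1.7786],[0.6079,-0.1617,0.3187]),([-0.3818,0.5881,1.3488,-0.0024,1.1976,-1.5769],[.6044,-.1611,.1513]),(s["joint_pos"],s["eef_pos"])]
L0=[.16,0,.47,.37,.265,.076]
f=lambda L: np.r_[np.concatenate([fk(q,L)[0]-p for q,p in D]),1e-4*(L-L0)]
o=least_squares(f,L0); print(o.x,np.abs(o.fun).max())
for k in(0,-1): print((fk(D[k][0],o.x)[1]).as_rotvec())
print(s["eef_rot"])
f=grab_frame("scene"); im=f["image"][180:330,200:400]
cv2.imwrite("pics/sc2c.png",cv2.resize(im,None,fx=4,fy=4,interpolation=cv2.INTER_CUBIC)[:,:,::-1])
E
```

```text
t 8.15 q [-0.382   0.2197  1.6188  0.0052  0.7982 -1.581 ] p [ 0.6003 -0.1576  0.2973] F [-0.8774  1.1215 -1.2495] w 0.0858
x [-0.8146  0.3201 -0.4838] z [ 0.4503 -0.1768 -0.8752] yawx 158.54451070314647
[ 0.1745 -0.0049  0.4999  0.3782  0.3044  0.0764] 0.01012362265671074
[-0.6852 -3.0654  0.0021]
[ 0.4919  2.5964 -0.1268]
[ 0.4919  2.5964 -0.1268]
```

```bash
cat >> h.py <<'E'
def fk(q,L):
    q=np.array(q); h,a,L1,L2,L3,d,e,g=L; z=np.array([0,0,1.]); R1=R.from_euler('z',q[0])
    p=np.array([a,d,h])+R.from_euler('y',q[1]).apply(L1*z)+R.from_euler('y',q[1]+q[2]).apply([e,0,L2])
    Rw=R1*R.from_euler('y',q[1]+q[2])*R.from_euler('z',q[3])*R.from_euler('y',q[4])
    p=R1.apply(p)+Rw.apply([g,0,L3])
    return p,Rw*R.from_euler('z',q[5]+np.pi/2)
E
python3 - <<'E'
from h import *
s=sense()
D=[([.985,.3427,1.5249,0,1.2754,-.146],[.2233,.4748,.2307]),([.0315,.1718,1.5317,.0001,1.4395,.8825],[.4535,.0907,.3118]),([-0.3818,0.5039,1.0339,0.0001,1.6068,1.7786],[0.6079,-0.1617,0.3187]),([-0.3792,0.5594,1.2675,0.0001,1.3217,1.7725],[.606,-.1592,.1973]),([-0.3818,0.5881,1.3488,-0.0024,1.1976,-1.5769],[.6044,-.1611,.1513]),(s["joint_pos"],s["eef_pos"])]
for sg in (0,1):
  L0=np.array([.16,0,.47,.37,.265,.076,0,0]); w=np.array([1,1,1,1,1,1,1,1 if sg else 1e4])
  f=lambda L: np.r_[np.concatenate([fk(q,L)[0]-p for q,p in D]),1e-4*w*(L-L0)]
  o=least_squares(f,L0); print(o.x,np.abs(o.fun).max()); print([np.round((fk(q,o.x)[0]-p)*1e3,1) for q,p in D])
E
```

```text
[0.2226 0.0001 0.5063 0.3794 0.3135 0.0764 0.0463 0.    ] 5.693579538092186e-05
[array([ 0., -0., -0.]), array([0. , 0.1, 0. ]), array([-0., -0., -0.]), array([ 0., -0.,  0.]), array([-0.,  0., -0.]), array([-0., -0.,  0.])]
[0.2226 0.0002 0.5063 0.3794 0.3135 0.0764 0.0463 0.    ] 5.676776144128426e-05
[array([ 0., -0.,  0.]), array([0. , 0.1, 0. ]), array([-0., -0., -0.]), array([ 0., -0.,  0.]), array([-0.,  0., -0.]), array([-0., -0.,  0.])]
```

View pics/sc2c.png

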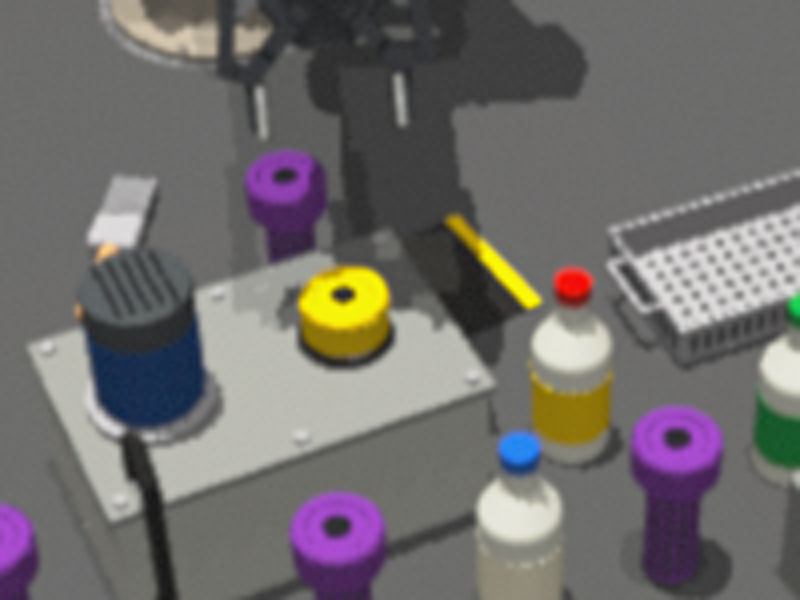

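The crop shows the cap about 10 mm up and staying there, with the gripper clear. The kinematics now fit to under 0.1 mm. Next I'll check by IK which tilted side grasps and laying poses are reachable.

```bash
cat >> h.py <<'E'
LL=np.array([0.2226,0.0001,0.5063,0.3794,0.3135,0.0764,0.0463,0]); PZ=.0187
LO=np.array([-2.53,-.77,.04,-1,.28,-3.11]); HI=np.array([2.53,2.02,2.7,4.14,2.66,3.11])
def pose(g,psi,th,s=1):  # grasp point g, heading psi, pitch th below level (deg), s: sign of tool x
    psi,th=np.radians([psi,th]); h=np.array([np.cos(psi),np.sin(psi),0]); u=np.array([0,0,1.])
    z=h*np.cos(th)-u*np.sin(th); x=s*(h*np.sin(th)+u*np.cos(th)); r=R.from_matrix(np.array([x,np.cross(z,x),z]).T)
    return np.array(g)+PZ*z, r
def ik(p,r,seeds):
    best=None
    for q0 in seeds:
        f=lambda q:np.r_[(fk(q,LL)[0]-p)*5,(fk(q,LL)[1].inv()*r).as_rotvec()]
        o=least_squares(f,np.clip(q0,LO+.01,HI-.01),bounds=(LO,HI))
        if np.abs(o.fun).max()<1e-3:
            m=min((o.x-LO).min(),(HI-o.x).min())
            if best is None or m>best[1]: best=(o.x,m)
    return best
SEEDS=[np.array([a,.4,1.6,b,c,d]) for a in(-.4,.3) for b in(0,1.,2.,3.) for c in (.6,1.4) for d in(-2,-.7,.7,2)]
E
python3 - <<'E'
from h import *
cap=[.606,-.162,.1555]
for s in(1,-1):
  for th in(30,40,50):
    for psi in(-40,-20,0,15,30,45):
      b=ik(*pose(cap,psi,th,s),SEEDS)
      if b: print("grasp",s,th,psi,b[0],round(b[1],2))
by=84.6; c=np.array([.5976,.2288,0]); u=np.array([np.cos(np.radians(by)),np.sin(np.radians(by)),0])
for nm,psi,off in(("cap+y",by,.012),("cap-y",by-180,-.08)):
  for s in(1,-1):
    for th in(30,40,50):
      g=c+u*off; g[2]=.042
      b=ik(*pose(g,psi,th+83,s),SEEDS)
      if b: print(nm,s,th,b[0],round(b[1],2))
E
```

```text
grasp 1 30 -40 [-0.1821  0.5387  2.0968  3.9398  0.6394 -1.9832] 0.2
grasp 1 30 -20 [-0.4072  0.5054  2.194   3.0532  0.606  -1.5272] 0.33
grasp 1 30 0 [-0.6318  0.5165  2.1607  2.2355  0.7074 -1.1515] 0.43
grasp 1 30 15 [-0.7459  0.5533  2.0562  1.7659  0.8428 -0.9586] 0.56
grasp 1 30 30 [-0.8044  0.6109  1.9037  1.4235  1.0157 -0.8365] 0.74
grasp 1 30 45 [-0.8181  0.6842  1.7203  1.1795  1.212  -0.7706] 0.93
grasp 1 40 0 [-0.5888  0.4489  2.0621  1.8793  0.4628 -0.7476] 0.18
grasp 1 40 15 [-0.6889  0.4887  1.9754  1.4811  0.6764 -0.6181] 0.4
grasp 1 40 30 [-0.7455  0.5483  1.8455  1.217   0.8942 -0.5869] 0.61
grasp 1 40 45 [-0.7638  0.6216  1.686   1.0251  1.1106 -0.598 ] 0.83
grasp 1 50 0 [-0.5427  0.4221  1.9431  1.1614  0.3703  0.0028] 0.09
grasp 1 50 15 [-0.6252  0.4579  1.8748  1.0682  0.6048 -0.1653] 0.32
grasp 1 50 30 [-0.6764  0.5118  1.77    0.95    0.8279 -0.288 ] 0.55
grasp 1 50 45 [-0.6977  0.5781  1.6385  0.8366  1.0402 -0.3967] 0.76
grasp -1 30 -40 [-0.1821  0.5387  2.0968  3.9398  0.6394  1.1584] 0.2
grasp -1 30 -20 [-0.4072  0.5054  2.194   3.0532  0.606   1.6144] 0
[... 866 characters left out ...]
1.0977 -0.4821  1.4305  0.7235] 0.52
cap+y 1 50 [ 0.5191  1.0519  0.9983 -0.5916  1.5818  0.7589] 0.41
cap+y -1 30 [ 0.4194  0.8918  1.1941 -0.3631  1.2803 -2.4834] 0.63
cap+y -1 40 [ 0.4738  0.9673  1.0977 -0.4821  1.4305 -2.4181] 0.52
cap+y -1 50 [ 0.5191  1.0519  0.9983 -0.5916  1.5818 -2.3827] 0.41
cap-y 1 30 [-0.0726  0.7098  1.614   0.5306  0.8819  2.8081] 0.3
cap-y 1 40 [-0.1518  0.7413  1.6398  0.7356  0.9447  2.5853] 0.52
cap-y 1 50 [-0.2227  0.7918  1.6532  0.9004  1.0415  2.3997] 0.71
cap-y -1 30 [-0.0726  0.7098  1.614   0.5306  0.8819 -0.3335] 0.6
cap-y -1 40 [-0.1518  0.7413  1.6398  0.7356  0.9447 -0.5563] 0.66
cap-y -1 50 [-0.2227  0.7918  1.6532  0.9004  1.0415 -0.7419] 0.76
```

```bash
cat >> h.py <<'E'
def jplan(q1,n,q0=None):
    q0=sense()["joint_pos"] if q0 is None else q0
    plan([fk(q0+(np.array(q1)-q0)*i/n,LL) for i in range(1,n+1)])
    ps=[fk(q0+(np.array(q1)-q0)*i/n,LL)[0] for i in range(1,n+1)]; print(np.array(ps))
E
python3 - <<'E'
from h import *
cap=np.array([.606,-.162,.158]); p,r=pose(cap,25,35); z=r.as_matrix()[:,2]
b=ik(p,r,SEEDS); print("at",b); b0=ik(p-.1*z,r,[b[0]]); print("standoff",b0,p-.1*z,p)
jplan(b0[0],4)
E
```

```text
at (array([-0.7624,  0.55  ,  1.9268,  1.4155,  0.8826, -0.7316]), np.float64(0.6025913428690062))
standoff (array([-0.9397,  0.3965,  1.9775,  1.2309,  1.0206, -0.6449]), np.float64(0.7224770657364012)) [ 0.5456 -0.1901  0.2046] [ 0.6199 -0.1555  0.1473]
-0.0221 0.0293 0.0927 0.2099 -0.0280 0.1313
-0.0202 0.0274 0.0955 0.0810 -0.0705 0.0765
-0.0215 0.0274 0.0961 -0.0280 -0.0214 0.0084
-0.0238 0.0311 0.0943 -0.0688 0.0862 -0.0638
[[ 0.5658 -0.1532  0.2342]
 [ 0.5459 -0.1458  0.2008]
 [ 0.5425 -0.1536  0.194 ]
 [ 0.5456 -0.1901  0.2046]]
```

Run:
```python
from h import *
cap=np.array([.606,-.162,.158]); p,r=pose(cap,25,35); z=r.as_matrix()[:,2]
A=p-.1*z+[0,0,.06]; b0=ik(A,r,[np.array([-.94,.3,1.98,1.23,1.02,-.64])]); print("standoff",b0,A)
jplan(b0[0],4)
```

```text
standoff (array([-0.9397,  0.2962,  1.9099,  1.1418,  1.0838, -0.4656]), np.float64(0.7900636501949714)) [ 0.5456 -0.1901  0.2646]
-0.0202 0.0257 0.0962 0.1751 -0.0426 0.0791
-0.0188 0.0257 0.0970 0.0628 -0.0610 0.0315
-0.0194 0.0282 0.0957 -0.0169 -0.0025 -0.0267
-0.0193 0.0340 0.0924 -0.0248 0.0939 -0.0889
[[ 0.5656 -0.1579  0.2529]
 [ 0.5459 -0.1533  0.2338]
 [ 0.5421 -0.1599  0.2395]
 [ 0.5456 -0.1901  0.2646]]
```

drive_tool:
  commands: "-0.0202 0.0257 0.0962 0.1751 -0.0426 0.0791 1;-0.0202 0.0257 0.0962 0.1751 -0.0426 0.0791 1;-0.0202 0.0257 0.0962 0.1751 -0.0426 0.0791 1;-0.0202 0.0257 0.0962 0.1751 -0.0426 0.0791 1;-0.0202 0.0257 0.0962 0.1751 -0.0426 0.0791 1"

```text
time: 8.7
eef_pos: [0.5694, -0.1606, 0.2543]
eef_rot: [1.25, 2.456, 0.292]
wrist_force: [-0.1, 0.5, -0.5]
gripper_width: 0.0852
```

drive_tool:
  commands: "-0.0188 0.0257 0.097 0.0628 -0.061 0.0315 1;-0.0188 0.0257 0.097 0.0628 -0.061 0.0315 1;-0.0188 0.0257 0.097 0.0628 -0.061 0.0315 1;-0.0188 0.0257 0.097 0.0628 -0.061 0.0315 1;-0.0188 0.0257 0.097 0.0628 -0.061 0.0315 1"

```text
time: 9.2
eef_pos: [0.5487, -0.1554, 0.2343]
eef_rot: [1.956, 2.078, 0.706]
wrist_force: [0.2, -0.2, -0.7]
gripper_width: 0.0851
```

drive_tool:
  commands: "-0.0194 0.0282 0.0957 -0.0169 -0.0025 -0.0267 1;-0.0194 0.0282 0.0957 -0.0169 -0.0025 -0.0267 1;-0.0194 0.0282 0.0957 -0.0169 -0.0025 -0.0267 1;-0.0194 0.0282 0.0957 -0.0169 -0.0025 -0.0267 1;-0.0194 0.0282 0.0957 -0.0169 -0.0025 -0.0267 1"

```text
time: 9.7
eef_pos: [0.5441, -0.1613, 0.2395]
eef_rot: [2.537, 1.464, 1.116]
wrist_force: [0.4, -0.3, 0.5]
gripper_width: 0.0854
```

drive_tool:
  commands: "-0.0193 0.034 0.0924 -0.0248 0.0939 -0.0889 1;-0.0193 0.034 0.0924 -0.0248 0.0939 -0.0889 1;-0.0193 0.034 0.0924 -0.0248 0.0939 -0.0889 1;-0.0193 0.034 0.0924 -0.0248 0.0939 -0.0889 1;-0.0193 0.034 0.0924 -0.0248 0.0939 -0.0889 1"

```text
time: 10.2
eef_pos: [0.5472, -0.1908, 0.2644]
eef_rot: [-2.559, -0.569, -1.338]
wrist_force: [0.1, 1.0, -1.0]
gripper_width: 0.0856
```

Run:
```python
from h import *
st()
cap=np.array([.606,-.162,.158]); p,r=pose(cap,25,35); z=r.as_matrix()[:,2]
plan([(p-.1*z,r),(p-.05*z,r),(p,r)])
```

```text
t 10.2 q [-0.9385  0.2992  1.9083  1.1465  1.0822 -0.4705] p [ 0.5472 -0.1908  0.2644] F [ 0.0678  0.9578 -1.0163] w 0.0856
x [0.5169 0.2436 0.8207] z [ 0.7444  0.3455 -0.5714] yawx 25.23262454591778
0.0002 -0.0004 0.0004 -0.1658 -0.0048 0.1106
0.0000 0.0000 0.0000 -0.0000 0.0000 0.1667
0.0000 0.0000 0.0000 -0.0000 -0.0000 0.1667
```

Right on target. Going to the stand-off, then half-way in, then a look from close by.

drive_tool:
  commands: "0.0002 -0.0004 0.0004 -0.08 -0.003 0.055 1;0.0002 -0.0004 0.0004 -0.1658 -0.0048 0.1106 1;0.0002 -0.0004 0.0004 -0.1658 -0.0048 0.16 1;0.0002 -0.0004 0.0004 -0.1658 -0.0048 0.21 1;0.0002 -0.0004 0.0004 -0.1658 -0.0048 0.21 1"

```text
time: 10.7
eef_pos: [0.5698, -0.179, 0.1884]
eef_rot: [-2.559, -0.571, -1.334]
wrist_force: [-0.4, 0.2, 0.4]
gripper_width: 0.0857
```

Run:
```python
from h import *
st()
cap=np.array([.606,-.162,.158]); p,r=pose(cap,25,35)
plan([(p,r)])
f=grab_frame("top"); im=f["image"][160:260,340:480]
a=cv2.resize(im,None,fx=5,fy=5,interpolation=cv2.INTER_CUBIC)[:,:500]
f=grab_frame("scene"); im=f["image"][210:310,230:330]
b=cv2.resize(im,None,fx=5,fy=5,interpolation=cv2.INTER_CUBIC)[:,:300+0]
cv2.imwrite("pics/pre.png",np.hstack([a,b])[:,:,::-1])
```

```text
t 10.7 q [-0.8802  0.4414  1.9646  1.2864  0.9734 -0.669 ] p [ 0.5698 -0.179   0.1884] F [-0.4092  0.1716  0.3915] w 0.0857
x [0.518  0.2444 0.8197] z [ 0.7426  0.3471 -0.5727] yawx 25.26378799948311
-0.0001 -0.0002 0.0004 -0.0066 -0.0001 0.2297
```

View pics/pre.png

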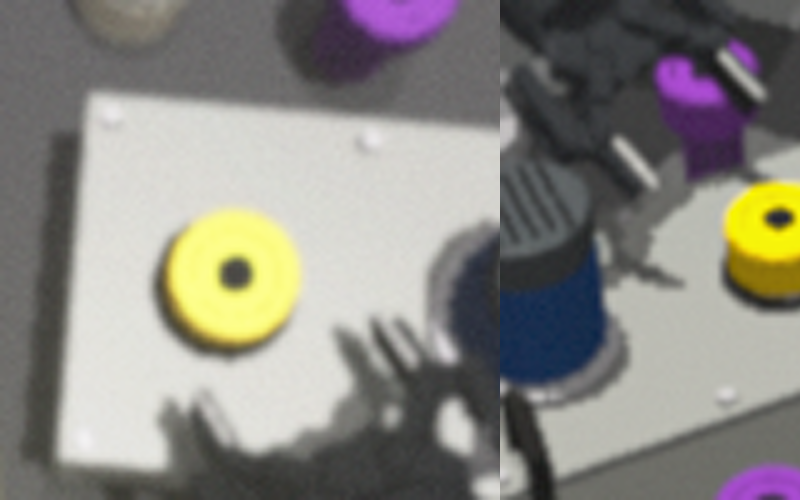

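The crop shows the fingertips at (195,395) and (385,325). Their mid-line points at the cap's centre (235,273) and both sides are clear. Advancing.

drive_tool:
  commands: "0 0 0 -0.003 0 0.06 1;0 0 0 -0.0066 0 0.12 1;0 0 0 -0.0066 0 0.18 1;0 0 0 -0.0066 0 0.2297 1;0 0 0 -0.0066 0 0.2297 1"

```text
time: 11.3
eef_pos: [0.619, -0.1561, 0.147]
eef_rot: [-2.559, -0.568, -1.334]
wrist_force: [-0.3, 0.2, 0.1]
gripper_width: 0.0855
```

Run:
```python
from h import *
st()
cap=np.array([.606,-.162,.158]); p,r=pose(cap,25,35)
plan([(p,r)])
```

```text
t 11.3 q [-0.7648  0.5505  1.928   1.416   0.8843 -0.7352] p [ 0.619  -0.1561  0.147 ] F [-0.3459  0.2251  0.0832] w 0.0855
x [0.519  0.2427 0.8196] z [ 0.7429  0.3463 -0.5729] yawx 25.058398413556045
0.0000 -0.0001 0.0001 0.0028 -0.0004 0.0022
```

drive_tool:
  commands: "0 0 0 0 0 0 0.85;0 0 0 0 0 0 0.75;0 0 0 0 0 0 0.6;0 0 0 0 0 0 0.5;0 0 0 0 0 0 0.5"
  grip_force: 40

```text
time: 11.8
eef_pos: [0.618, -0.1573, 0.148]
eef_rot: [-2.56, -0.566, -1.336]
wrist_force: [-6.0, 0.0, 5.3]
gripper_width: 0.0637
```

Run:
```python
from h import *
st(); print(sense()["moment"])
s=sense(); p0=s["eef_pos"]; r0=R.from_rotvec(s["eef_rot"]); ax=np.array([.606,-.162])
for k in range(1,6):   # turn about the vertical cap axis, rising 18 mm a turn
    a=np.radians(6*k); Q=R.from_euler('z',a); c=np.r_[ax,0]; p=Q.apply(p0-c)+c+[0,0,.018*a/2/np.pi]
    t,d=num(p0,r0,p,Q*r0); print(" ".join("%.4f"%v for v in [*t,*d]), (ik(p,Q*r0,[s["joint_pos"]]) or [None])[0])
```

```text
t 11.8 q [-0.7679  0.5479  1.9295  1.4155  0.8853 -0.7351] p [ 0.618  -0.1573  0.148 ] F [-6.0352  0.0372  5.3381] w 0.0637
x [0.5187 0.2416 0.8201] z [ 0.7442  0.3446 -0.5723] yawx 24.976665928741458
[0.164  0.3085 0.2554]
0.0137 0.0000 -0.0095 0.0008 -0.0045 -0.0005 [-0.7842  0.5743  1.8671  1.307   0.9674 -0.7109]
0.0273 0.0000 -0.0191 0.0014 -0.0090 -0.0015 [-0.7938  0.603   1.7995  1.2122  1.051  -0.6945]
0.0410 0.0001 -0.0286 0.0017 -0.0134 -0.0028 [-0.7975  0.6337  1.728   1.1291  1.1357 -0.6849]
0.0547 0.0001 -0.0382 0.0018 -0.0177 -0.0045 [-0.7962  0.666   1.6532  1.0557  1.2211 -0.6812]
0.0683 0.0001 -0.0477 0.0016 -0.0219 -0.0065 [-0.7903  0.6997  1.5757  0.9904  1.307  -0.6824]
```

drive_tool:
  commands: "0.0068 0 -0.0048 0.0004 -0.0022 -0.0003 0.5;0.0137 0 -0.0095 0.0008 -0.0045 -0.0005 0.5;0.0205 0 -0.0143 0.0011 -0.0067 -0.001 0.5;0.0273 0 -0.0191 0.0014 -0.009 -0.0015 0.5;0.0273 0 -0.0191 0.0014 -0.009 -0.0015 0.5"
  grip_force: 60

```text
time: 12.3
eef_pos: [0.6166, -0.1549, 0.1487]
eef_rot: [-2.42, -0.811, -1.263]
wrist_force: [-9.5, -1.6, 8.7]
gripper_width: 0.0631
```

Run:
```python
from h import *
st(); print(sense()["moment"]); s=sense(); r=R.from_rotvec(s["eef_rot"])
print("up per mm/0.3:", r.inv().apply([0,0,1/300]))
```

```text
t 12.3 q [-0.7943  0.6038  1.7973  1.2096  1.0538 -0.6935] p [ 0.6166 -0.1549  0.1487] F [-9.5074 -1.6145  8.7492] w 0.0631
x [0.4563 0.345  0.8202] z [ 0.6549  0.4938 -0.5721] yawx 37.09038794124515
[0.362  0.369  0.7481]
up per mm/0.3: [ 0.0027  0.     -0.0019]
```

drive_tool:
  commands: "0 0 0 0.001 -0.002 -0.003 0.5;0 0 0 0.0025 -0.002 -0.0045 0.5;0 0 0 0.004 -0.002 -0.006 0.5;0 0 0 0.0066 -0.002 -0.0079 0.5;0 0 0 0.0066 -0.002 -0.0079 0.5"

```text
time: 12.8
eef_pos: [0.6159, -0.1545, 0.1504]
eef_rot: [-2.423, -0.808, -1.261]
wrist_force: [-0.2, 0.0, -4.5]
gripper_width: 0.0631
```

Run:
```python
from h import *
st(); print(sense()["moment"])
```

```text
t 12.8 q [-0.794   0.5986  1.7995  1.2078  1.0522 -0.6882] p [ 0.6159 -0.1545  0.1504] F [-0.2434  0.0326 -4.5105] w 0.0631
x [0.4586 0.3445 0.8192] z [ 0.6551  0.4918 -0.5736] yawx 36.9146061071782
[-0.5539  0.7402  0.0118]
```

drive_tool:
  commands: "0 0 0 0.003 0 -0.002 0.5;0 0 0 0.006 0 -0.004 0.5;0 0 0 0.009 0 -0.0062 0.5;0 0 0 0.0137 0 -0.0096 0.5;0 0 0 0.0137 0 -0.0096 0.5"

```text
time: 13.3
eef_pos: [0.6162, -0.1545, 0.1561]
eef_rot: [-2.422, -0.809, -1.263]
wrist_force: [-0.0, 0.2, -3.9]
gripper_width: 0.063
```

Run:
```python
from h import *
st(); print(sense()["moment"])
s=sense(); r=R.from_rotvec(s["eef_rot"]); p=s["eef_pos"]
for dz in (.03,.06,.09,.12,.15,.18,.21): 
  b=ik(p+[0,0,dz],r,[s["joint_pos"]]); print(dz,b and b[0], r.inv().apply([0,0,dz/.3]))
```

```text
t 13.3 q [-0.794   0.5893  1.796   1.202   1.057  -0.6758] p [ 0.6162 -0.1545  0.1561] F [-0.0214  0.1578 -3.9102] w 0.063
x [0.4576 0.3447 0.8196] z [ 0.6557  0.4918 -0.5729] yawx 36.99108091181129
[-0.5061  0.7028 -0.0191]
0.03 [-0.794   0.54    1.7754  1.1666  1.0833 -0.602 ] [ 0.082   0.0001 -0.0573]
0.06 [-0.794   0.494   1.7497  1.1331  1.1127 -0.5285] [ 0.1639  0.0002 -0.1146]
0.09 [-0.794   0.4516  1.7193  1.1021  1.1446 -0.456 ] [ 0.2459  0.0003 -0.1719]
0.12 [-0.794   0.4129  1.6844  1.0738  1.1788 -0.3849] [ 0.3278  0.0004 -0.2292]
0.15 [-0.794   0.3781  1.645   1.0484  1.215  -0.3154] [ 0.4098  0.0005 -0.2865]
0.18 [-0.794   0.3473  1.6012  1.0259  1.2529 -0.2474] [ 0.4918  0.0006 -0.3438]
0.21 [-0.794   0.3207  1.5531  1.0064  1.2923 -0.1809] [ 0.5737  0.0007 -0.401 ]
```

The thread is free: the wrist reads only about the strainer's weight. Drawing straight up.

drive_tool:
  commands: "0 0 0 0.041 0 -0.0287 0.5;0 0 0 0.082 0.0001 -0.0573 0.5;0 0 0 0.123 0.0001 -0.086 0.5;0 0 0 0.1639 0.0002 -0.1146 0.5;0 0 0 0.2459 0.0003 -0.1719 0.5"

```text
time: 13.8
eef_pos: [0.6152, -0.1539, 0.2445]
eef_rot: [-2.422, -0.806, -1.257]
wrist_force: [-0.1, 0.2, -3.5]
gripper_width: 0.0632
```

drive_tool:
  commands: "0 0 0 0.082 0.0001 -0.0573 0.5;0 0 0 0.1639 0.0002 -0.1146 0.5;0 0 0 0.2459 0.0003 -0.1719 0.5;0 0 0 0.2732 0.0003 -0.191 0.5;0 0 0 0.2732 0.0003 -0.191 0.5"

```text
time: 14.3
eef_pos: [0.6161, -0.1545, 0.3468]
eef_rot: [-2.423, -0.811, -1.264]
wrist_force: [-0.6, -0.7, -3.1]
gripper_width: 0.0632
```

Run:
```python
from h import *
st(); print(sense()["moment"])
f=grab_frame("scene"); save(f,"lift.png"); g=grab_frame("top"); save(g,"liftt.png")
cv2.imwrite("pics/liftc.png",np.hstack([cv2.resize(f["image"][130:330,200:400],None,fx=2,fy=2,interpolation=3),cv2.resize(g["image"][130:330,290:490],None,fx=2,fy=2,interpolation=3)])[:,:,::-1])
```

```text
t 14.3 q [-0.7939  0.3368  1.5852  1.0189  1.2658 -0.2258] p [ 0.6161 -0.1545  0.3468] F [-0.6488 -0.7308 -3.1443] w 0.0632
x [0.4563 0.3464 0.8196] z [ 0.6562  0.4911 -0.5729] yawx 37.19839313041342
[-0.5515  0.7195 -0.0839]
```

View pics/liftc.png

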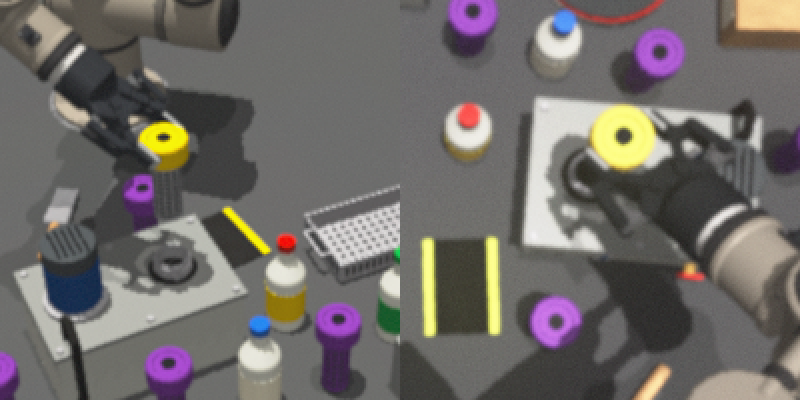

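The crops show the strainer out and upright: cap hole at scene (163,137) and top (623,135), i.e. full-frame (281.5,198.5) and (401.5,197.5), with the port empty. I'll triangulate the cap relative to the tool and plan the laying.

Run:
```python
from h import *
f=grab_frame("scene"); g=grab_frame("top"); s=sense()
o=least_squares(lambda P: np.r_[proj(f,P)-[281.5,198.5],proj(g,P)-[401.5,197.5]],[.606,-.162,.375]); print("cap top",o.x,o.fun)
r=R.from_rotvec(s["eef_rot"]); p=s["eef_pos"]; gp=p-PZ*r.as_matrix()[:,2]; print("grasp pt",gp,"tool-frame offset of captop from grasp",r.inv().apply(o.x-gp),"nominal up 16mm:",r.inv().apply([0,0,.016]))
by=84.6; c=np.array([.5976,.2288,0]); u=np.array([np.cos(np.radians(by)),np.sin(np.radians(by)),0])
def tgt(cc,psi,th): return pose(cc,psi,th)
Q=s["joint_pos"]
for nm,off,z,th in(("high",.012,.22,118),("mid",.012,.09,118),("low",.012,.045,118)):
    cc=c+u*off; cc[2]=z; P=pose(cc,by,th); b=ik(*P,[np.array([.45,.9,1.15,-.4,1.35,.69])]); print(nm,P[0],b)
    if nm=="high": jplan(b[0],5)
```

```text
cap top [ 0.605  -0.1614  0.3731] [-0.1118 -0.0007 -0.0753 -0.0394]
grasp pt [ 0.6035 -0.1635  0.3543] tool-frame offset of captop from grasp [ 0.0168 -0.0008 -0.0088] nominal up 16mm: [ 0.0131 -0.     -0.0092]
high [0.5979 0.232  0.2035] (array([ 0.4477,  0.7604,  0.9786, -0.4157,  1.6618,  0.5584]), np.float64(0.584255853045668))
0.0440 -0.0429 -0.0184 -0.0422 -0.2907 0.2943
0.0279 -0.0499 -0.0203 0.0224 -0.1813 0.2620
0.0093 -0.0534 -0.0195 0.1050 -0.0957 0.1849
-0.0102 -0.0525 -0.0156 0.1852 -0.0476 0.0654
-0.0286 -0.0465 -0.0085 0.2375 -0.0392 -0.0864
[[ 0.6152 -0.0453  0.2828]
 [ 0.6009  0.0353  0.2332]
 [ 0.5911  0.0968  0.2012]
 [ 0.5924  0.1565  0.1909]
 [ 0.5979  0.232   0.2035]]
mid [0.5979 0.232  0.0735] (array([ 0.4477,  0.8732,  1.1193, -0.4183,  1.4298,  0.6608]), np.float64(0.5816793224868482))
low [0.5979 0.232  0.0285] (array([ 0.4477,  0.9246,  1.1451, -0.4239,  1.3594,  0.6929]), np.float64(0.5760624860365052))
```

Run:
```python
from h import *
s=sense(); by=84.6; c=np.array([.5976,.2288,0]); u=np.array([np.cos(np.radians(by)),np.sin(np.radians(by)),0]); e=c+u*.012
st_=np.array([.6035,-.1635,.3543]); end=np.array([e[0],e[1],.25])
W=[pose(st_+(end-st_)*a*np.array([1,1,bz]),37+(by-37)*a,35+83*b) for a,b,bz in((0.,.25,1),(.05,.5,0),(.2,.75,0),(.45,1,.3),(.7,1,.6),(1,1,1))]
q=s["joint_pos"]
for w in W:
    b=ik(*w,[q]); print(w[0],b and b[0]); q=b[0] if b else q
plan(W)
```

```text
[ 0.6119 -0.1572  0.3388] [-0.6519  0.334   1.388   0.5988  1.2926  0.1415]
[ 0.6066 -0.1405  0.3361] [-0.4595  0.3989  1.1769  0.2155  1.4697  0.4125]
[ 0.6009 -0.0844  0.3357] [-0.2098  0.5032  0.997  -0.1089  1.7069  0.5378]
[0.5968 0.0109 0.3237] [ 0.0882  0.639   0.8849 -0.4091  1.8978  0.5616]
[0.5972 0.1112 0.294 ] [ 0.2581  0.6598  0.9257 -0.4115  1.8263  0.551 ]
[0.5979 0.232  0.2335] [ 0.4477  0.7432  0.9306 -0.419   1.7214  0.5318]
-0.0002 -0.0576 -0.0005 -0.0221 0.0001 -0.0039
0.0027 -0.0576 -0.0061 0.0109 -0.0549 0.0184
0.0011 -0.0576 -0.0199 0.1009 -0.1568 0.0255
-0.0101 -0.0574 -0.0317 0.2242 -0.2287 0.0119
-0.0155 -0.0000 -0.0292 0.2986 -0.1738 -0.0466
-0.0186 0.0000 -0.0350 0.4301 -0.1334 -0.0003
```

drive_tool:
  commands: "0 -0.02 0 -0.0074 0 -0.0013 0.5;0 -0.04 0 -0.0148 0 -0.0026 0.5;0 -0.0576 -0.0005 -0.0221 0.0001 -0.0039 0.5;0 -0.0576 -0.0005 -0.0221 0.0001 -0.0039 0.5;0 -0.0576 -0.0005 -0.0221 0.0001 -0.0039 0.5"
  grip_force: 80

```text
time: 15.0
eef_pos: [0.6123, -0.1565, 0.3396]
eef_rot: [-2.686, -0.902, -0.832]
wrist_force: [-1.2, 0.3, -4.3]
gripper_width: 0.0627
```

drive_tool:
  commands: "0.0009 -0.02 -0.002 0.0036 -0.0183 0.0061 0.5;0.0018 -0.04 -0.004 0.0073 -0.0366 0.0123 0.5;0.0027 -0.0576 -0.0061 0.0109 -0.0549 0.0184 0.5;0.0027 -0.0576 -0.0061 0.0109 -0.0549 0.0184 0.5;0.0027 -0.0576 -0.0061 0.0109 -0.0549 0.0184 0.5"

```text
time: 15.5
eef_pos: [0.6068, -0.1404, 0.3364]
eef_rot: [-2.862, -1.027, -0.343]
wrist_force: [-0.5, -1.0, -4.2]
gripper_width: 0.0626
```

drive_tool:
  commands: "0.0004 -0.02 -0.0066 0.0336 -0.0523 0.0085 0.5;0.0007 -0.04 -0.0133 0.0673 -0.1045 0.017 0.5;0.0011 -0.0576 -0.0199 0.1009 -0.1568 0.0255 0.5;0.0011 -0.0576 -0.0199 0.1009 -0.1568 0.0255 0.5;0.0011 -0.0576 -0.0199 0.1009 -0.1568 0.0255 0.5"

```text
time: 16.0
eef_pos: [0.6011, -0.0846, 0.3362]
eef_rot: [2.836, 1.221, -0.177]
wrist_force: [-0.5, -0.0, -4.6]
gripper_width: 0.0627
```

drive_tool:
  commands: "-0.0025 -0.0144 -0.0079 0.056 -0.0572 0.003 0.5;-0.005 -0.0287 -0.0159 0.1121 -0.1144 0.006 0.5;-0.0076 -0.043 -0.0238 0.168 -0.1715 0.009 0.5;-0.0101 -0.0574 -0.0317 0.2242 -0.2287 0.0119 0.5;-0.0101 -0.0574 -0.0317 0.2242 -0.2287 0.0119 0.5"

```text
time: 16.5
eef_pos: [0.5967, 0.0134, 0.3224]
eef_rot: [2.474, 1.395, -0.62]
wrist_force: [-0.2, 0.3, -4.3]
gripper_width: 0.0625
```

Run:
```python
from h import *
st(); print(sense()["moment"])
f=grab_frame("scene"); g=grab_frame("top")
cv2.imwrite("pics/tiltc.png",np.hstack([cv2.resize(f["image"][100:300,220:420],None,fx=2,fy=2,interpolation=3),cv2.resize(g["image"][130:330,220:420],None,fx=2,fy=2,interpolation=3)])[:,:,::-1])
```

```text
t 16.5 q [ 0.0918  0.6409  0.8853 -0.408   1.8979  0.5588] p [0.5967 0.0134 0.3224] F [-0.2448  0.3425 -4.3286] w 0.0625
x [ 0.4561  0.7557 -0.4699] z [-0.2466 -0.4    -0.8827] yawx 58.885036119832044
[ 0.5507 -0.3498 -0.0225]
```

View pics/tiltc.png

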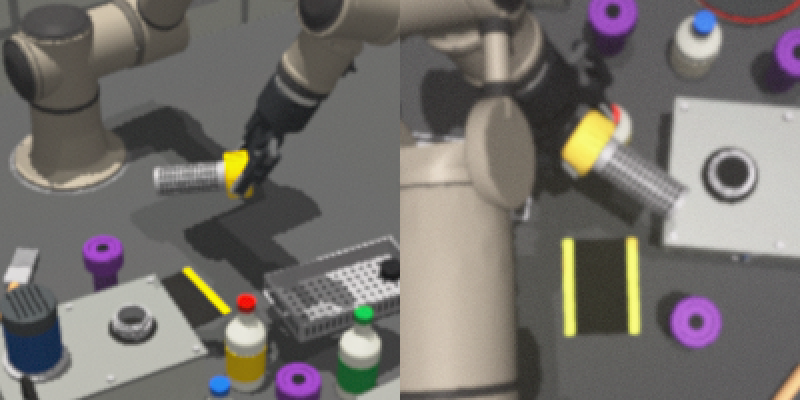

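The crops show the strainer nearly level in the grip. The foot is at scene (155,179) and top (683,203), the cap at (238,173) and (587,141).

Run:
```python
from h import *
f=grab_frame("scene"); g=grab_frame("top"); s=sense(); r=R.from_rotvec(s["eef_rot"])
T=lambda a,b: least_squares(lambda P: np.r_[proj(f,P)-a,proj(g,P)-b],[.6,0,.34])
F=T([220+155/2,100+179/2],[220+283/2,130+203/2]); C=T([220+238/2,100+173/2],[220+187/2,130+141/2])
d=C.x-F.x; print(F.x,C.x,F.fun,C.fun,np.linalg.norm(d),"elev",np.degrees(np.arcsin(d[2]/np.linalg.norm(d))),"head",np.degrees(np.arctan2(d[1],d[0])))
up=pose([0,0,0],0,35)[1].inv().apply([0,0,1]); a=r.apply(up); print("expected axis elev",np.degrees(np.arcsin(a[2])),"head",np.degrees(np.arctan2(a[1],a[0])))
gp=s["eef_pos"]-PZ*r.as_matrix()[:,2]; print("gp",gp)
by=84.6; c=np.array([.5976,.2288,0]); u=np.array([np.cos(np.radians(by)),np.sin(np.radians(by)),0]); e=c+u*.012
plan([pose([.5985,.13,.30],71,118),pose([e[0],e[1],.20],by,118),pose([e[0],e[1],.10],by,118)])
```

```text
[ 0.5401 -0.085   0.3321] [0.6    0.0159 0.3429] [-1.0447  0.0268 -0.6823 -0.3623] [-0.6544  0.0752 -0.4274 -0.2358] 0.1178015861961698 elev 5.263460594855208 head 59.31804677983261
expected axis elev 7.111274398642575 head 58.32161688278534
gp [0.6016 0.016  0.3423]
-0.0161 -0.0003 -0.0314 0.3472 -0.2025 -0.0250
-0.0177 0.0000 -0.0334 0.4656 -0.1126 0.1299
0.0000 0.0000 0.0000 0.1565 -0.0000 0.2943
```

drive_tool:
  commands: "-0.004 0 -0.008 0.0868 -0.0506 -0.006 0.5;-0.008 0 -0.0157 0.1736 -0.1012 -0.0125 0.5;-0.012 0 -0.0235 0.2604 -0.152 -0.0188 0.5;-0.0161 -0.0003 -0.0314 0.3472 -0.2025 -0.025 0.5;-0.0161 -0.0003 -0.0314 0.3472 -0.2025 -0.025 0.5"

```text
time: 17.2
eef_pos: [0.5946, 0.1255, 0.2818]
eef_rot: [2.277, 1.636, -0.571]
wrist_force: [0.3, -0.8, -3.8]
gripper_width: 0.0626
```

drive_tool:
  commands: "-0.0044 0 -0.0084 0.1164 -0.0282 0.0325 0.5;-0.0088 0 -0.0167 0.2328 -0.0563 0.065 0.5;-0.0133 0 -0.025 0.3492 -0.0845 0.0974 0.5;-0.0177 0 -0.0334 0.4656 -0.1126 0.1299 0.5;-0.0177 0 -0.0334 0.4656 -0.1126 0.1299 0.5"

```text
time: 17.7
eef_pos: [0.5956, 0.2349, 0.1791]
eef_rot: [2.042, 1.871, -0.519]
wrist_force: [-0.7, 0.1, -3.8]
gripper_width: 0.0626
```

drive_tool:
  commands: "0 0 0 0.04 0 0.0736 0.5;0 0 0 0.0783 0 0.1472 0.5;0 0 0 0.12 0 0.2208 0.5;0 0 0 0.1565 0 0.2943 0.5;0 0 0 0.1565 0 0.2943 0.5"

```text
time: 18.2
eef_pos: [0.5962, 0.2306, 0.0804]
eef_rot: [2.047, 1.864, -0.521]
wrist_force: [-0.9, -0.9, -4.4]
gripper_width: 0.0625
```

Run:
```python
from h import *
st(); s=sense(); r=R.from_rotvec(s["eef_rot"]); print("gp",s["eef_pos"]-PZ*r.as_matrix()[:,2])
f=grab_frame("scene"); g=grab_frame("top")
cv2.imwrite("pics/over.png",np.hstack([cv2.resize(f["image"][160:300,310:450],None,fx=2.85,fy=2.85,interpolation=3),cv2.resize(g["image"][150:290,160:300],None,fx=2.85,fy=2.85,interpolation=3)])[:,:,::-1])
```

```text
t 18.2 q [ 0.4468  0.8666  1.1144 -0.4173  1.4473  0.6532] p [0.5962 0.2306 0.0804] F [-0.919  -0.9422 -4.3697] w 0.0625
x [ 0.0808  0.8774 -0.4729] z [-0.0506 -0.4702 -0.8811] yawx 84.73662521424463
gp [0.5972 0.2394 0.0969]
```

View pics/over.png

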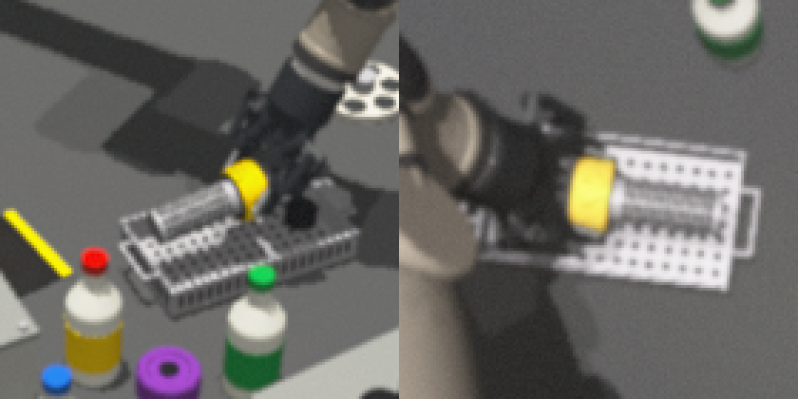

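The crops show the strainer over the basket: foot at top (725,208), cap at (592,193), and the basket's near-end rim corners at (747,152) and (728,290). I'll check this for parallax.

Run:
```python
from h import *
g=grab_frame("top"); f=grab_frame("scene"); s=sense(); r=R.from_rotvec(s["eef_rot"]); gp=s["eef_pos"]-PZ*r.as_matrix()[:,2]
up=pose([0,0,0],0,35)[1].inv().apply([0,0,1]); a=r.apply(up); off=r.apply(np.array([.0035,0,0]))
F=gp-.116*a; print("axis elev",np.degrees(np.arcsin(a[2])),"cap",gp,"foot",F)
v=lambda P:(proj(g,P)-[160,150])*2.85+[399,0]
print("pred foot px",v(F),"cap px",v(gp)); 
P=lambda x,y,z: ray(g,160+(x-399)/2.85,150+y/2.85,z)
print("foot at its height",P(725,208,F[2]),"cap mid", P(592,193,gp[2]+.03)); print("rim right corners",P(747,152,.042),P(728,290,.042))
by=np.radians(84.6); c=np.array([.5976,.2288]); u=np.array([np.cos(by),np.sin(by)]); w=np.array([u[1],-u[0]])
for X in(gp,F,P(725,208,F[2]),P(747,152,.042),P(728,290,.042)): d=X[:2]-c; print("basket xy",d@w,d@u)
q=s["joint_pos"]; e=c+u*.012
for z in (.07,.05,.044,.041): print(z,ik(*pose([*e,z],84.6,118),[q])[0])
plan([pose([*e,.06],84.6,118),pose([*e,.046],84.6,118)])
```

```text
axis elev 6.993841608804063 cap [0.5993 0.2418 0.1018] foot [0.5886 0.1272 0.0877]
pred foot px [712.8468 208.7   ] cap px [584.4901 190.7438]
foot at its height [0.5896 0.1162 0.0877] cap mid [0.5925 0.2294 0.1318]
rim right corners [0.6511 0.1015 0.042 ] [0.5191 0.1142 0.042 ]
basket xy 0.0004254795601019044 0.013118791645146672
basket xy 0.0006284364453109841 -0.10201790188686277
basket xy 0.0026422896345225954 -0.11289162909067695
basket xy 0.06520484980292957 -0.12169619489333412
basket xy -0.06736427625988237 -0.12146678702367265
0.07 [ 0.4477  0.8953  1.1322 -0.4206  1.3979  0.6753]
0.05 [ 0.4477  0.9186  1.1428 -0.4232  1.367   0.6894]
0.044 [ 0.4477  0.9258  1.1455 -0.4241  1.3579  0.6936]
0.041 [ 0.4477  0.9294  1.1468 -0.4245  1.3534  0.6956]
0.0004 0.0000 0.0001 0.0622 -0.0019 0.1249
0.0000 0.0000 0.0000 0.0219 -0.0000 0.0412
```

Run:
```python
from h import *
by=np.radians(84.6); c=np.array([.5976,.2288]); u=np.array([np.cos(by),np.sin(by)]); e=c+u*.020
plan([pose([*e,.062],84.6,118),pose([*e,.047],84.6,118),pose([*e,.045],84.6,118)])
```

```text
0.0004 0.0000 0.0001 0.0826 -0.0018 0.1065
0.0000 0.0000 0.0000 0.0235 -0.0000 0.0441
0.0000 0.0000 0.0000 0.0031 -0.0000 0.0059
```

drive_tool:
  commands: "0.0004 0 0 0.02 -0.0018 0.0266 0.5;0.0004 0 0 0.0413 -0.0018 0.0533 0.5;0.0004 0 0 0.062 -0.0018 0.08 0.5;0.0004 0 0 0.0826 -0.0018 0.1065 0.5;0.0004 0 0 0.0826 -0.0018 0.1065 0.5"

```text
time: 18.9
eef_pos: [0.5959, 0.2405, 0.0406]
eef_rot: [2.044, 1.867, -0.521]
wrist_force: [-0.9, 0.5, -4.3]
gripper_width: 0.0624
```

drive_tool:
  commands: "0 0 0 0.006 0 0.011 0.5;0 0 0 0.012 0 0.022 0.5;0 0 0 0.0178 0 0.033 0.5;0 0 0 0.0235 0 0.0441 0.5;0 0 0 0.0235 0 0.0441 0.5"

```text
time: 19.4
eef_pos: [0.5971, 0.2405, 0.0282]
eef_rot: [2.044, 1.866, -0.515]
wrist_force: [-0.5, 0.8, -2.5]
gripper_width: 0.0627
```

Run:
```python
from h import *
st(); s=sense(); r=R.from_rotvec(s["eef_rot"]); print(s["moment"],"gp",s["eef_pos"]-PZ*r.as_matrix()[:,2])
```

```text
t 19.4 q [ 0.4591  0.9334  1.1267 -0.4199  1.375   0.6949] p [0.5971 0.2405 0.0282] F [-0.5042  0.7937 -2.5177] w 0.0627
x [ 0.0797  0.8784 -0.4712] z [-0.0462 -0.4689 -0.882 ] yawx 84.81553721283655
[ 0.5296 -0.0577  0.0081] gp [0.598  0.2493 0.0447]
```

drive_tool:
  commands: "0 0 0 0.0008 0 0.0015 0.5;0 0 0 0.0016 0 0.0029 0.5;0 0 0 0.0024 0 0.0044 0.5;0 0 0 0.0032 0 0.0059 0.5;0 0 0 0.0032 0 0.0059 0.5"

```text
time: 19.9
eef_pos: [0.5972, 0.2407, 0.0276]
eef_rot: [2.044, 1.865, -0.514]
wrist_force: [-2.4, 1.1, 6.2]
gripper_width: 0.0622
```

Run:
```python
from h import *
st(); s=sense(); r=R.from_rotvec(s["eef_rot"]); print(s["moment"],"gp",s["eef_pos"]-PZ*r.as_matrix()[:,2])
```

```text
t 19.9 q [ 0.4594  0.934   1.127  -0.4204  1.3738  0.6962] p [0.5972 0.2407 0.0276] F [-2.3806  1.0933  6.2204] w 0.0622
x [ 0.0802  0.8783 -0.4713] z [-0.0456 -0.4691 -0.882 ] yawx 84.78041923685434
[-0.088   0.5109 -0.177 ] gp [0.598  0.2494 0.0441]
```

The cap's rim is on the floor. I'll lower the grip force, then open slowly.

drive_tool:
  commands: "0 0 0 0 0 0 0.7;0 0 0 0 0 0 0.73;0 0 0 0 0 0 0.75;0 0 0 0 0 0 0.77;0 0 0 0 0 0 0.8"
  grip_force: 20

```text
time: 20.4
eef_pos: [0.597, 0.2403, 0.0258]
eef_rot: [2.044, 1.866, -0.516]
wrist_force: [-0.0, 0.3, 0.7]
gripper_width: 0.0677
```

drive_tool:
  commands: "0 0 0 0 0 0 0.85;0 0 0 0 0 0 0.88;0 0 0 0 0 0 0.88;0 0 0 0 0 0 0.88;0 0 0 0 0 0 0.88"

```text
time: 20.9
eef_pos: [0.597, 0.2405, 0.026]
eef_rot: [2.045, 1.866, -0.516]
wrist_force: [0.2, -0.8, -1.5]
gripper_width: 0.0749
```

Run:
```python
from h import *
st(); s=sense()
f=grab_frame("scene"); g=grab_frame("top")
cv2.imwrite("pics/rel.png",np.hstack([cv2.resize(f["image"][160:300,310:450],None,fx=2.85,fy=2.85,interpolation=3),cv2.resize(g["image"][150:290,160:300],None,fx=2.85,fy=2.85,interpolation=3)])[:,:,::-1])
```

```text
t 20.9 q [ 0.459   0.9359  1.1278 -0.42    1.372   0.6962] p [0.597  0.2405 0.026 ] F [ 0.1823 -0.7782 -1.4517] w 0.0749
x [ 0.0796  0.8784 -0.4712] z [-0.0467 -0.4689 -0.882 ] yawx 84.82239743627194
```

View pics/rel.png

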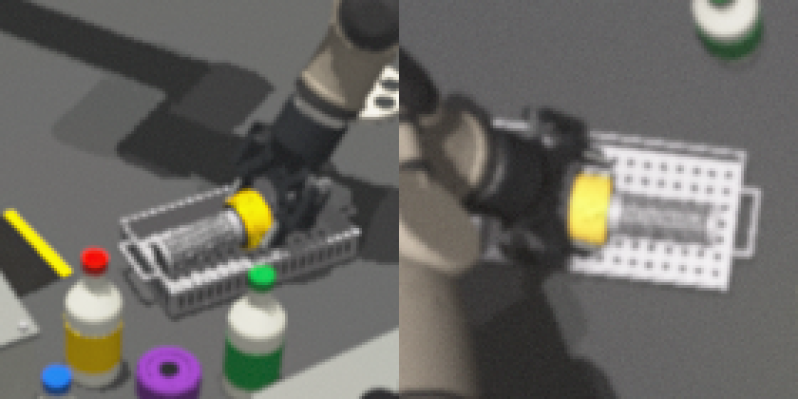

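The crop shows the strainer lying in the basket, foot at (718,222), cap at (590,210), with the fingers clear on both sides of it. Withdrawing along the tool axis.

drive_tool:
  commands: "0 0 0 0 0 -0.04 0.88;0 0 0 0 0 -0.1 0.88;0 0 0 0 0 -0.18 0.88;0 0 0 0 0 -0.28 0.88;0 0 0 0 0 -0.4 0.88"

```text
time: 21.5
eef_pos: [0.6022, 0.2972, 0.1331]
eef_rot: [2.045, 1.866, -0.517]
wrist_force: [0.2, -0.3, -0.3]
gripper_width: 0.0748
```

drive_tool:
  commands: "0 0 0 0 0 -0.12 0.88;0 0 0 0 0 -0.24 0.88;0 0 0 0 0 -0.36 0.88;0 0 0 0 0 -0.36 0.88;0 0 0 0 0 -0.36 0.88"

```text
time: 22.0
eef_pos: [0.6075, 0.3482, 0.2282]
eef_rot: [2.044, 1.866, -0.512]
wrist_force: [-0.5, 0.0, -0.3]
gripper_width: 0.0754
```

Run:
```python
from h import *
st()
f=grab_frame("scene"); g=grab_frame("top")
cv2.imwrite("pics/fin.png",np.hstack([cv2.resize(f["image"][160:300,310:450],None,fx=2.85,fy=2.85,interpolation=3),cv2.resize(g["image"][150:290,160:300],None,fx=2.85,fy=2.85,interpolation=3)])[:,:,::-1])
```

```text
t 22.0 q [ 0.5761  0.9397  0.5527 -0.4054  1.9395  0.5749] p [0.6075 0.3482 0.2282] F [-0.4513  0.0059 -0.3442] w 0.0754
x [ 0.0796  0.8792 -0.4698] z [-0.0446 -0.4677 -0.8828] yawx 84.82429355276638
```

View pics/fin.png

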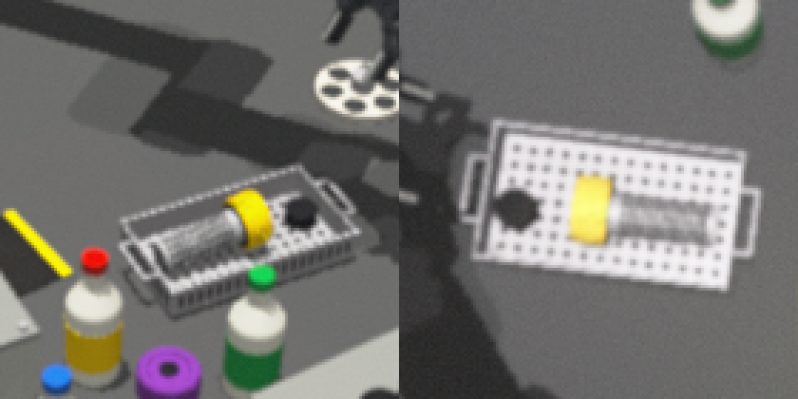

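The crop shows the strainer lying wholly inside the basket: cap at (590,210), foot at (715,222). The puck at (518,209) has not moved, and the gripper is clear. A quick numeric check, then I'll hand in.

Run:
```python
from h import *
g=grab_frame("top"); P=lambda x,y,z: ray(g,160+(x-399)/2.85,150+y/2.85,z)
by=np.radians(84.6); c=np.array([.5976,.2288]); u=np.array([np.cos(by),np.sin(by)]); w=np.array([u[1],-u[0]])
for n,X in(("cap",P(590,210,.07)),("foot",P(715,222,.045)),("puck",P(518,209,.029))): d=X[:2]-c; print(n,X,"basket xy",d@w,d@u)
print(close_job())
```

```text
cap [0.5867 0.2419 0.07  ] basket xy -0.0121038755057151 0.012042218787987674
foot [0.5826 0.1288 0.045 ] basket xy -0.005498050438096352 -0.10100460888461892
puck [0.5917 0.3181 0.029 ] basket xy -0.014257472277840804 0.08830899271842506
the job is handed in; nothing more can be done
None
```

The strainer is unscrewed and lies on its side in the cleaning basket, released. I handed the job in at about 22 s of the 67 s allowed, and no verdict was reported.

**What I did**
- I gripped the cap from above and turned it about 192° counter-clockwise in small bits, following the thread's rise.
- I let go while the thread still held it and took the cap again with the tool tilted 35° below level. Another 12° of turn freed it.
- I drew it straight up, tilted it almost level over the bench, and lowered it into the basket until the cap's rim touched the floor. Then I cut the grip force, opened slowly and backed out along the tool axis.

**Last checks**
- **Forces:** the readings I had at the wrist stayed at about 13 N or below, and only about the strainer's weight showed while drawing it out.
- **Position in the basket frame:** from the top picture, the cap is at (-12, +12) mm and the foot at (-5, -101) mm, both inside the limits. At release the axis sloped about 7°.
- **Other things:** the puck's position is unchanged within about 3 mm of reading error. The bottles visible in the last picture are where they were. I did not recheck the holder, beaker and brush by number.
- **One disagreement:** before lowering, the picture put the strainer about 7–10 mm nearer the basket's free end (away from the puck) than the tool pose did. I shifted the target 8 mm to cover this, and the final picture shows it clear of the end wall.

I viewed 10 pictures.

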